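Lock the tube carrier on the rotator with its R-clip

TASK

The tube carrier has been slid onto the rotator's shaft and must be locked there. Take the larger of the two spring R-clips from the stand and push it straight down onto the bare end of the shaft, the straight leg through the cross-hole and the bent leg over the side of the shaft, until its grey block sits fully home on top of the shaft; then let go. Leave the smaller clip hanging in the stand.

Things in the scene. Friction and masses are not known exactly. Their poses are not given: they have to be found in the camera images.
- clip_large: Larger R-clip, 70 g, steel, hanging legs down in the stand. Origin: on the straight leg's axis, level with the underside of its grey block (30x16x12 mm); z up, x to the bent leg, y square to the clip's flat. Wire 6 mm. Straight leg to z -64; sprung bent leg gives outwards: x 21 at z -16, x 15 at z -28, tip x 24, z -46. Lifts straight out; snapping it over the shaft takes 5 to 15 N.
- clip_coil (a point): Centre of the larger clip's coil on top of its block, at x +9, z +26.5 mm from the clip's origin, same axes: a drum 31 mm across and 16 mm thick along y, to be pinched on its two flat faces. In the stand nothing rises beside it along y; the plate (50 mm wide in y) is 26.5 mm below it and the other clip hangs 72 mm away along x, either side.
- clip_small: Smaller R-clip of the same pattern in the stand's other slot (which is which varies): coil 21 mm across, straight leg 42 mm, wire 4 mm. Origin and axes as on the larger clip. Too small for the shaft; leave it hanging.
- shaft_hole (a point): Top of the vertical cross-hole, level with the crown of the fixed 32 mm round shaft; z up, x across, y along the shaft to the carrier; free end at y -40. Hole 12 mm, right through, countersunk to 20. Home, the clip's origin is here and its y lies along the shaft, either way round. A 37 mm sleeve begins at y +20; the 124 mm carrier disc with its grips at y +83.

How it is judged:
By the outcome, as a careful person would: the job done as asked, in the order asked, and still so for the second after the job is handed in, with the robot touching nothing.
It also fails if it takes over 38 s, if anything falls off the work surface, if the arm or the gripper's body presses on something with over 40 N, if the wrist force passes 120 N, or if a joint passes its speed limit or range.

ROBOT

A 6-joint arm with a two-finger parallel gripper is mounted at the origin on a cart in front of the work surface, level with it; the furniture and walls round the work are solid. World frame = base frame: x ahead of the robot, y to its left, z up, the work surface at z = 0. Lengths are in mm, angles in rad, forces in N, time in s.
With the tool pointing down it reaches from about 275 to 825 mm from the base axis. Payload 4.9 kg.
Tool frame: the origin (TCP) lies at the very end of the fingers, on their centre line; the grasp point (between the pads) lies 19 mm behind it; z points along the fingers, y is the line along which they close (so a half turn about z gives the same grasp; the last joint's range is limited). The gripper opens to 85 mm and grips with 20 to 120 N. Pads are 22 mm wide; open, the fingers measure 114 mm over their backs; the gripper's body (76 mm by 85 mm) begins 54 mm behind the grasp point. The pads swing forward as they close: fully open they stand 13 mm farther back than shut.
Start: joints at [1.103, 0.326, -0.193, 1.052, 0, 1.437], TCP at [180.195, 519.662, 231.281] pointing down, gripper open.
Joint ranges: [-2.65, 2.65], [-0.97, 1.79], [-1.3, 1.35], [-1.93, 2.1], [-1.47, 1.37], [-3.14, 3.14]. Speed limits (rad/s): [2.57, 2.57, 3.14, 3.14, 3.14, 3.14].

INTERFACE

Orientations are given as [roll, pitch, yaw] about the fixed x, y, z axes, in that order (R = Rz(yaw) Ry(pitch) Rx(roll)).
In Python, from bench import bot, solve_ik, imaging gives the robot as it stands. Calls block until the motion is done:
- bot.move_ptp(position, orientation): joint-space move of the TCP to a pose.
- bot.movel(position, rot=None, max_speed=150, threshold=None): straight line of the TCP; rot=None keeps the orientation; max_speed is the mean speed in mm/s. With threshold (N) it stops when the force on the tool has changed by that much, and returns True; else False.
- bot.move_j(angles): joint-space move.
- bot.grip(opening, effort=None): opening from 0.0 (shut) to 1.0 (fully open); effort is the grip in N (None keeps the last); returns when the fingers have stopped.
- bot.dwell(seconds).
- solve_ik(position, orientation): joint angles nearest the present ones, or None.
- bot.get_state(): the state.
- imaging.capture(name): name is "side" or "top"; returns the picture (480x640x3 uint8, blue, green, red); there is no depth.
- imaging.camera_model(name): a dict with "K" (3x3 intrinsics, pixels), "position" and "rotation" of the camera in the world. Camera axes: x right, y up, looking along -z (the intrinsics and any distortion apply to the point x, -y, -z); pixel columns grow to the right and rows downward; lengths in mm; the calibration is good to about 2 mm. A picture is of the moment at which its call begins. camera_model takes no time and is no camera call.
A pose or a line that the arm cannot do raises bot.IKError and nothing moves.
- bot.sign_off(): hands the job in; it is judged then, once.
The state is a dict: "t": time; "qpos": joint angles; "joint_velocities": joint speeds; "effort": joint torques, N m; "tcp_pos": TCP position; "orientation": TCP orientation; "contact_force": force on the tool from outside, world axes, zero at the start; "wrist_torque": the same for the moment, N m; "opening": opening from 0.0 (shut) to 1.0 (fully open); "gripper_force": force on a finger pad.
Only numpy, scipy, OpenCV 4.12 (cv2) and the standard library are available. Lean on these libraries where they do the work, as an engineer would, in place of code of your own. Each camera call takes 0.05 s, during which the arm holds its last target. There are 200 camera calls.

## Working session

There is one attempt and no reset: what is moved stays moved. The work goes in short steps, each a Python script; the robot and the scene stay as the last script left them, time stands still between calls to the robot, and variables do not carry over. Pictures are saved under pics/ and viewed, at most 10 in all, crops included, and the job is handed in when it is done.

```bash
mkdir -p pics; python3 - <<'E'
from bench import bot, imaging
import cv2,numpy as np
for n in("side","top"):
    cv2.imwrite(f"pics/{n}0.png",imaging.capture(n))
    m=imaging.camera_model(n);print(n,{k:np.round(np.array(v),4).tolist() if not isinstance(v,str) else v for k,v in m.items()})
s=bot.get_state();print(s["t"],s["orientation"],s["contact_force"])
E
```

```text
side {'K': [[621.195, 0.0, 323.0817], [0.0, 621.195, 241.1276], [0.0, 0.0, 1.0]], 'position': [160.9775, -655.6137, 720.0818], 'rotation': [0.8504, 0.0126, -0.5298]}
top {'K': [[511.4056, 0.0, 317.0931], [0.0, 511.4056, 245.1465], [0.0, 0.0, 1.0]], 'position': [312.6877, -112.1433, 946.5072], 'rotation': [0.2115, -0.0045, -1.5346]}
0.1 [-3.14002504e+00 -1.49786319e-04  2.80781077e+00] [-0.16670448 -0.13019697  0.5597844 ]
```

View pics/side0.png

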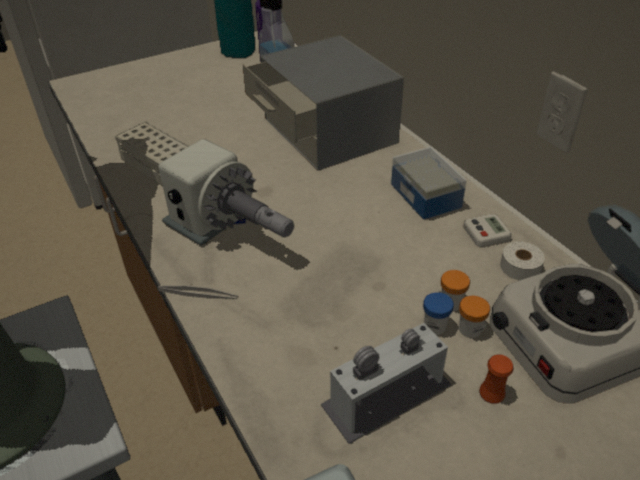

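View pics/top0.png

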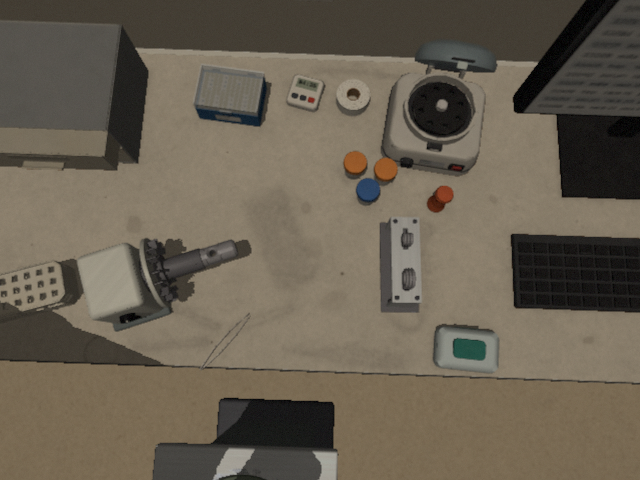

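Side: larger clip's coil is near (367,360), the smaller one near (411,341); shaft end is near (283,222). Top: large coil near (408,279), shaft hole near (208,252). I'll zoom in on these.

```bash
python3 - <<'E'
import cv2,numpy as np
s=cv2.imread("pics/side0.png");t=cv2.imread("pics/top0.png")
def c(i,u,v,w,h,k=5): 
    return cv2.convertScaleAbs(cv2.resize(i[v:v+h,u:u+w],None,fx=k,fy=k,interpolation=cv2.INTER_CUBIC),alpha=1.5)
a=np.hstack([c(s,325,325,80,60),c(s,225,180,80,60)]);b=np.hstack([c(t,370,245,80,60),c(t,170,225,80,60)])
cv2.imwrite("pics/crop.png",np.vstack([a,b]))
E
```

```text
(no output)
```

View pics/crop.png

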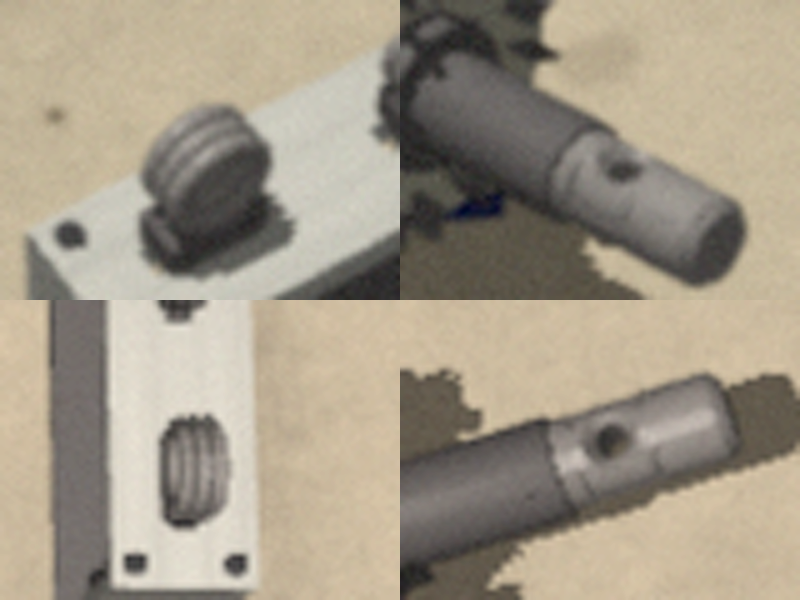

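```bash
cat > h.py <<'E'
from bench import bot, solve_ik, imaging
import cv2,numpy as np
from scipy.spatial.transform import Rotation as Ro
C={n:imaging.camera_model(n) for n in("side","top")}
def ray(n,u,v):
    m=C[n];d=np.linalg.solve(np.array(m["K"]),[u,v,1.]);d=d*[1,-1,-1]
    r=np.array(m["rotation"]);R=Ro.from_euler("xyz",r).as_matrix() if r.ndim==1 else r
    d=R@d;return np.array(m["position"]),d/np.linalg.norm(d)
def tri(s,t):
    A=np.zeros((3,3));b=np.zeros(3);L=[ray("side",*s),ray("top",*t)]
    for o,d in L:
        P=np.eye(3)-np.outer(d,d);A+=P;b+=P@o
    p=np.linalg.solve(A,b)
    return p,[round(float(np.linalg.norm(np.cross(p-o,d))),2) for o,d in L]
def plane(n,uv,z):
    o,d=ray(n,*uv);return o+d*(z-o[2])/d[2]
def proj(n,p):
    m=C[n];R=Ro.from_euler("xyz",m["rotation"]).as_matrix();q=np.array(m["K"])@((R.T@(np.array(p)-m["position"]))*[1,-1,-1]);return q[:2]/q[2]
E
python3 - <<'E'
from h import *
np.set_printoptions(precision=1,suppress=True)
S=lambda x,y:(325+x/5-.4,325+y/5-.4) if x<400 else (225+(x-400)/5-.4,180+y/5-.4)
T=lambda x,y:(370+x/5-.4,245+(y-300)/5-.4) if x<400 else (170+(x-400)/5-.4,225+(y-300)/5-.4)
h,e=tri(S(625,168),T(612,440));print("hole",h,e)
c,e=tri(S(207,160),T(195,470));print("coil",c,e)
pl,e=tri(S(70,236),T(135,563));print("plate screw",pl,e)
# stand axis from top screws
a=[plane("top",T(135,563),pl[2]),plane("top",T(237,563),pl[2])];d=a[1]-a[0];print("screws",a,np.degrees(np.arctan2(d[1],d[0])))
e1=[plane("top",T(110,590),pl[2]),plane("top",T(108,310),pl[2])];d=e1[1]-e1[0];print("edge",np.degrees(np.arctan2(d[1],d[0])))
e1=[plane("top",T(258,585),pl[2]),plane("top",T(250,310),pl[2])];d=e1[1]-e1[0];print("edge",np.degrees(np.arctan2(d[1],d[0])))
# shaft axis
def bis(n,l):
    N=[]
    for p,q in l:
        k=np.cross(ray(n,*p)[1],ray(n,*q)[1]);N.append(k/np.linalg.norm(k))
    s=N[0]+N[1]*np.sign(N[0]@N[1]);return s/np.linalg.norm(s)
nt=bis("top",[(T(555,415),T(705,375)),(T(580,513),T(728,457))])
ns=bis("side",[(S(610,130),S(735,200)),(S(565,212),S(690,282))])
ax=np.cross(nt,ns);ax/=np.linalg.norm(ax);hz=np.cross(nt,[0,0,1]);print("axis",ax,np.degrees(np.arctan2(ax[1],ax[0])),np.degrees(np.arctan2(hz[1],hz[0])))
E
```

```text
hole [476.2  68.8  92.8] [0.26, 0.26]
coil [ 442.4 -263.1  107.8] [0.67, 0.67]
plate screw [ 413.4 -247.5   79.6] [0.09, 0.09]
screws [array([ 413.5, -247.5,   79.6]), array([ 414.8, -282.1,   79.6])] -87.89898681195969
edge 0.729416248312513
edge 1.2917542982109542
axis [ 0.4 -0.9 -0. ] -68.92333989425639 110.51946092405566
```

Large coil is at about (442,-263,106.5), with the clip along world x (about 1.5°). The hole is at (476,69,93) and the shaft axis is at 110.7°. Next I'll grasp and lift.

```bash
python3 - <<'E'
from h import *
np.set_printoptions(precision=1,suppress=True)
yaw=np.pi+np.radians(1.5)
bot.move_ptp([442,-263,165],[np.pi,0,yaw]);bot.grip(0.6)
r=bot.movel([442,-263,87.5],threshold=15);s=bot.get_state();print(r,s["t"],s["tcp_pos"],s["contact_force"])
if not r:
    bot.grip(0,100);s=bot.get_state();print(s["opening"],s["gripper_force"],s["contact_force"],s["tcp_pos"])
    print(bot.movel([442,-263,215],threshold=25));s=bot.get_state();print(s["t"],s["opening"],s["gripper_force"],s["contact_force"])
i=imaging.capture("side");j=imaging.capture("top");cv2.imwrite("pics/s1.png",i);cv2.imwrite("pics/t1.png",j)
p=proj("side",[442,-263,190]).astype(int);print(p,proj("top",[442,-263,190]))
k=cv2.resize(i[p[1]-60:p[1]+90,p[0]-100:p[0]+100],None,fx=4,fy=4,interpolation=cv2.INTER_CUBIC)
cv2.imwrite("pics/s1c.png",cv2.convertScaleAbs(k,alpha=1.4))
E
```

```text
False 4.1083 [ 442.3 -263.3   87.9] [-0.4 -1.5  0.7]
0.16994932954031444 97.40428447723389 [-1.5  0.3  6.2] [ 442.7 -263.6   88.5]
False
5.525 0.1694545223598648 97.78496861457825 [-1.  -0.5 -0.3]
[367 311] [418.5 270.5]
```

View pics/s1c.png

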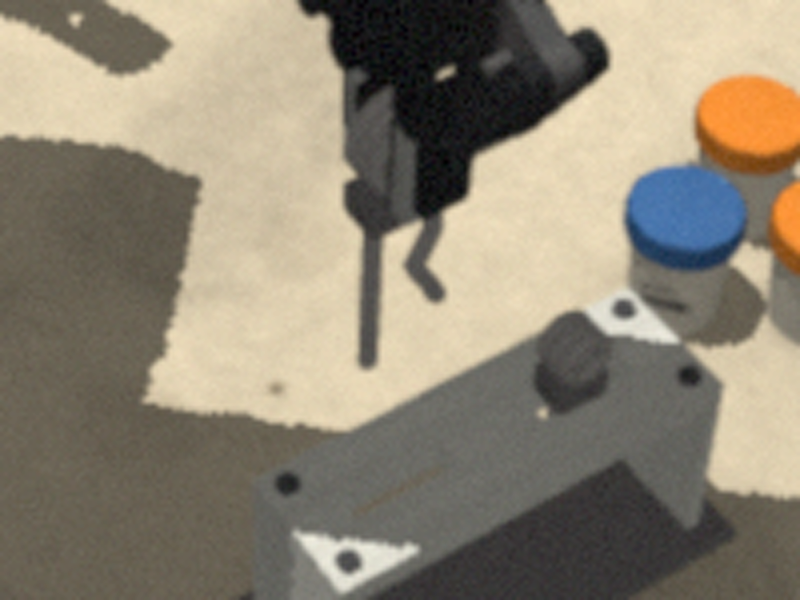

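The clip is held. The straight leg is on the left at (372,225) down to its tip (367,360) in the crop, and the bent leg is towards +x. I'll check the tip, then move it to just above the hole.

```bash
python3 - <<'E'
from h import *
np.set_printoptions(precision=1,suppress=True)
s=bot.get_state();T=np.array(s["tcp_pos"]);print(T)
print("tip seen",plane("side",(267+367/4,251+358/4),144.5),"pred",T+[-9.6,0,0])
a=np.radians(110.7-90);d=np.array([np.cos(a),np.sin(a),0])
h=np.array([476.2,68.8,93]);c=h+9.3*d
# straight leg tip ~70 below TCP
bot.move_ptp([c[0],c[1],215],[np.pi,0,np.pi+a])
bot.movel([c[0],c[1],93+72+10]);s=bot.get_state();print(s["t"],s["tcp_pos"],s["contact_force"],s["opening"])
i=imaging.capture("side");j=imaging.capture("top");cv2.imwrite("pics/s2.png",i);cv2.imwrite("pics/t2.png",j)
def cr(im,n):
    p=proj(n,h+[0,0,25]).astype(int);print(n,p-[40,60]);return cv2.resize(im[p[1]-60:p[1]+60,p[0]-40:p[0]+40],None,fx=5,fy=5,interpolation=cv2.INTER_CUBIC)
cv2.imwrite("pics/c2.png",cv2.convertScaleAbs(np.hstack([cr(i,"side"),cr(j,"top")]),alpha=1.5))
E
```

```text
[ 441.3 -262.4  213.8]
tip seen [ 432.  -262.3  144.5] pred [ 431.7 -262.4  213.8]
7.3167 [484.7  71.2 174.9] [ 0.6 -0.1 -0.7] 0.1733081419905061
side [228 140]
top [168 189]
```

View pics/c2.png

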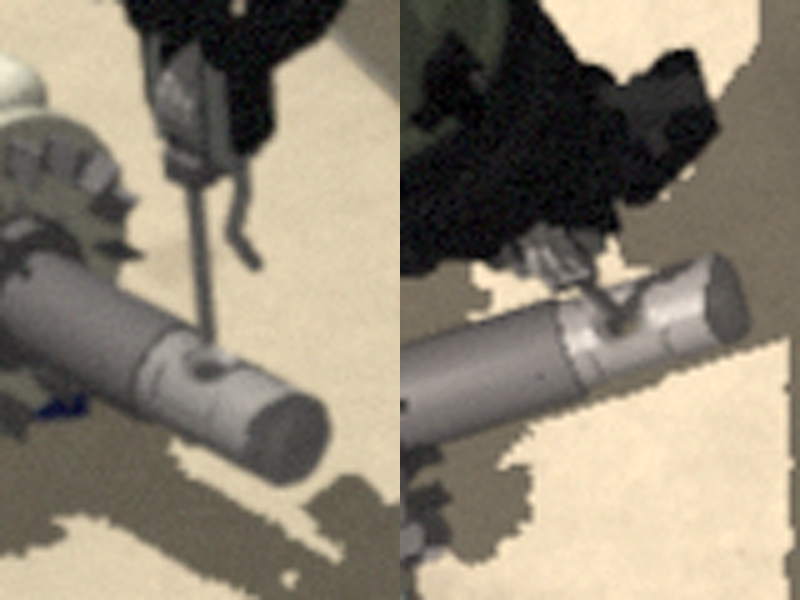

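```bash
python3 - <<'E'
from h import *
np.set_printoptions(precision=1,suppress=True)
h=np.array([476.2,68.8,93])
for n,o,X in(("side",[228,140],0),("top",[168,189],400)):
    for z in(0,12,72): print(n,z,(proj(n,h+[0,0,z])+.4-o)*5+[X,0])
p=plane("side",(228+207/5-.4,140+338/5-.4),105);print("tip side-only",p,"hole side-only",plane("side",(228+208/5-.4,140+368/5-.4),93))
print(plane("top",(168+218/5-.4,189+325/5-.4),105),plane("top",(168+222/5-.4,189+318/5-.4),93))
E
```

```text
side 0 [210.9 367.3]
side 12 [208.3 338. ]
side 72 [194.7 184.6]
top 0 [621.7 320.5]
top 12 [614.7 313.5]
top 72 [576.4 275.4]
tip side-only [475.9  69.  105. ] hole side-only [475.2  69.   93. ]
[472.3  67.4 105. ] [477.1  68.8  93. ]
```

Tip and leg agree with the prediction within about 1 mm in the side view. Inserting now.

```bash
python3 - <<'E'
from h import *
np.set_printoptions(precision=1,suppress=True)
def st(r):s=bot.get_state();print(r,round(s["t"],2),s["tcp_pos"],s["contact_force"],round(s["opening"],3),s["wrist_torque"])
x,y,z=bot.get_state()["tcp_pos"]
x,y=476.2+9.3*np.cos(np.radians(20.7)),68.8+9.3*np.sin(np.radians(20.7))
r=bot.movel([x,y,132],max_speed=40,threshold=12);st(r)
if not r:
    bot.grip(0,120)
    r=bot.movel([x,y,97],max_speed=25,threshold=28);st(r)
i=imaging.capture("side");h=np.array([476.2,68.8,93]);j=imaging.capture("top")
def cr(im,n):
    p=proj(n,h+[0,0,10]).astype(int);print(n,p-[40,60]);return cv2.resize(im[p[1]-60:p[1]+60,p[0]-40:p[0]+40],None,fx=5,fy=5,interpolation=cv2.INTER_CUBIC)
cv2.imwrite("pics/c3.png",cv2.convertScaleAbs(np.hstack([cr(i,"side"),cr(j,"top")]),alpha=1.5))
E
```

```text
False 8.64 [485.1  72.1 132.3] [-0.8  0.2 -1. ] 0.174 [ 0. -0. -0.]
True 10.0 [485.1  71.3 102.2] [-2.4 -1.1  8.1] 0.17 [-0.1  0.4 -0. ]
side [229 148]
top [170 191]
```

View pics/c3.png

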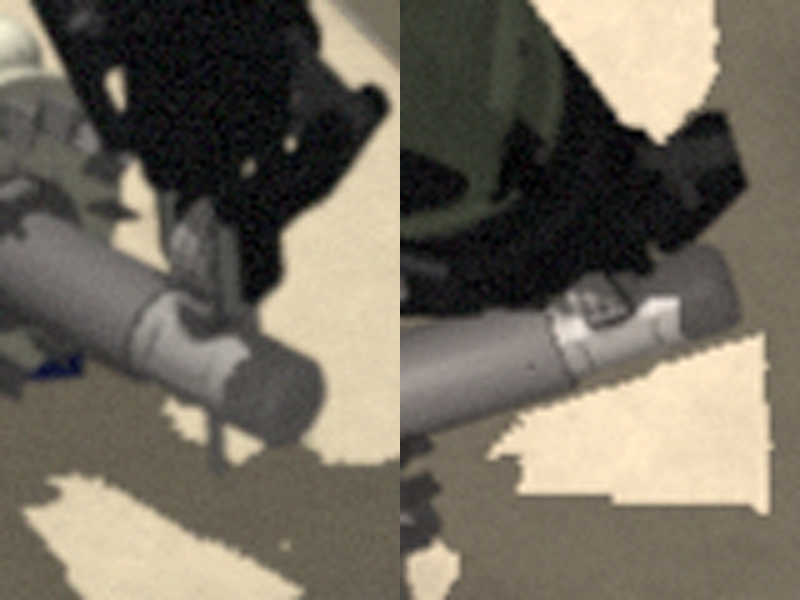

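The leg sticks out under the shaft at crop (217,465) and the block is on the crown. One more press to confirm it's seated, then release and look.

```bash
python3 - <<'E'
from h import *
np.set_printoptions(precision=1,suppress=True)
def st(r):s=bot.get_state();print(r,round(s["t"],2),s["tcp_pos"],s["contact_force"],round(s["opening"],3),s["wrist_torque"])
x,y,z=bot.get_state()["tcp_pos"]
r=bot.movel([x,y,96],max_speed=15,threshold=30);st(r)
x,y,z=bot.get_state()["tcp_pos"]
bot.grip(0.42);st(0)
r=bot.movel([x,y,200],threshold=15);st(r)
if not r: bot.move_ptp([400,-120,260],[np.pi,0,np.pi])
i=imaging.capture("side");h=np.array([476.2,68.8,93]);j=imaging.capture("top");st(0)
cv2.imwrite("pics/s4.png",i);cv2.imwrite("pics/t4.png",j)
def cr(im,n):
    p=proj(n,h+[0,0,10]).astype(int);print(n,p-[40,60]);return cv2.resize(im[p[1]-60:p[1]+60,p[0]-40:p[0]+40],None,fx=5,fy=5,interpolation=cv2.INTER_CUBIC)
cv2.imwrite("pics/c4.png",cv2.convertScaleAbs(np.hstack([cr(i,"side"),cr(j,"top")]),alpha=1.5))
a=np.radians(20.7);d=np.array([np.cos(a),np.sin(a),0])
for q,p in(("tip",h-[0,0,64]),("coil",h+9*d+[0,0,26.5])):
    print(q,(proj("side",p)-[229,148])*5,(proj("top",p)-[170,191])*5+[400,0])
E
```

```text
True 10.38 [485.3  71.3 102.1] [-2.   0.2 10.6] 0.17 [-0.1  0.7 -0. ]
0 10.72 [484.9  71.3 101.1] [ 0.3  0.2 -0.1] 0.42 [ 0. -0. -0.]
False 11.53 [484.8  71.2 199.2] [-0.1  0.3 -0.1] 0.418 [ 0.  -0.1 -0. ]
0 12.5 [ 400.3 -119.   259.3] [ 0.4  0.7 -0.2] 0.417 [ 0. -0. -0.]
side [229 148]
top [170 191]
tip [217.  473.7] [644.2 342.8]
coil [217.3 246.5] [586.4 267.5]
```

View pics/c4.png

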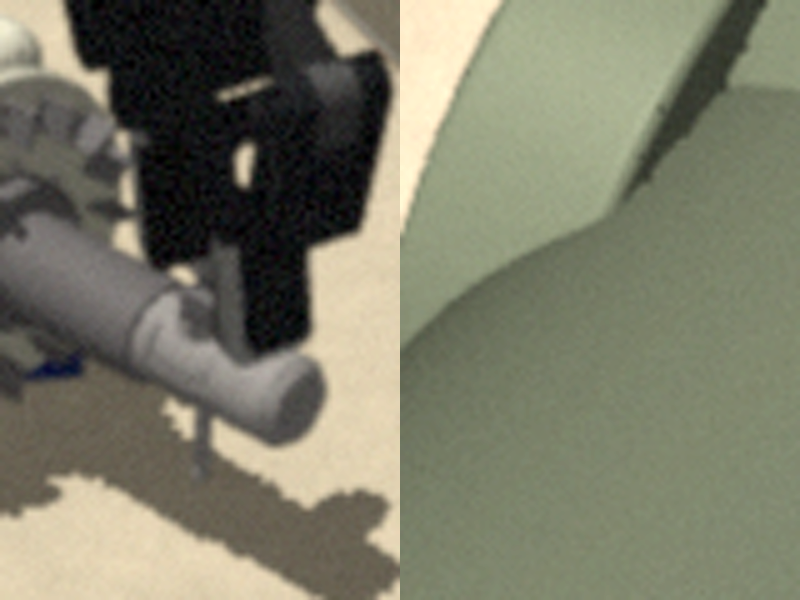

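The gripper still blocks both views, and the leg tip at crop (200,472) is a few px off the predicted (217,474). I'll clear the arm and look again.

```bash
python3 - <<'E'
from h import *
bot.move_ptp([330,-420,240],[np.pi,0,np.pi-.9])
print(bot.get_state()["t"])
i=imaging.capture("side");h=np.array([476.2,68.8,93]);j=imaging.capture("top")
cv2.imwrite("pics/s5.png",i);cv2.imwrite("pics/t5.png",j)
def cr(im,n):
    p=proj(n,h+[0,0,10]).astype(int);return cv2.resize(im[p[1]-60:p[1]+60,p[0]-40:p[0]+40],None,fx=5,fy=5,interpolation=cv2.INTER_CUBIC)
cv2.imwrite("pics/c5.png",cv2.convertScaleAbs(np.hstack([cr(i,"side"),cr(j,"top")]),alpha=1.5))
E
```

```text
13.675
```

View pics/c5.png

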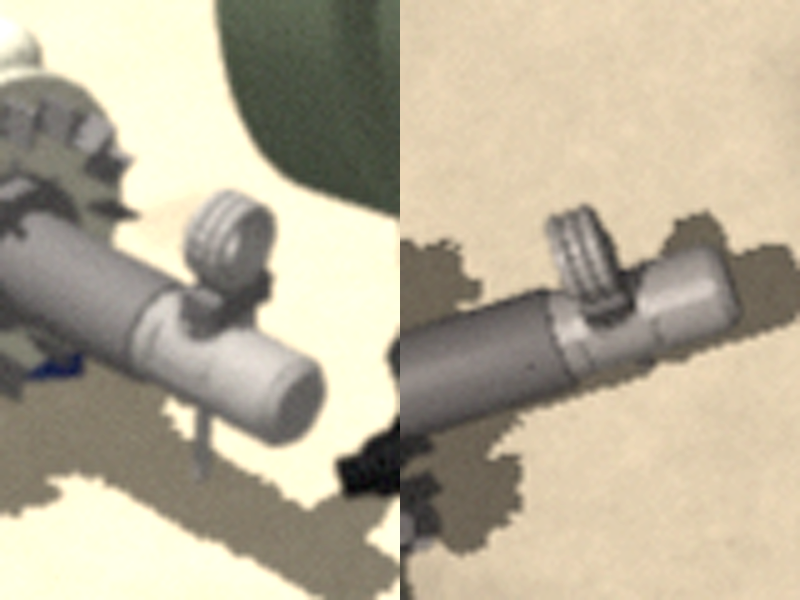

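```bash
python3 -c "
from bench import bot
print(bot.sign_off())"
```

```text
the job is handed in; nothing more can be done
None
```

The larger R-clip is pushed down onto the shaft and released, and the job is handed in. The final picture shows the straight leg through the cross-hole and the block on the crown, with the clip leaning roughly 6–8° towards its bent leg, which I judged to be hole clearance and left. The bent leg itself was hidden from both cameras, and the smaller clip was last seen hanging in the stand after the lift.

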